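Make up the front and rear axle kits on the model-car bench

ROBOT

A 7-joint arm with a two-finger parallel gripper is mounted at the origin on the work surface. World frame = base frame: x ahead of the robot, y to its left, z up, the work surface at z = 0. Lengths are in m, angles in rad, forces in N, time in s.
With the tool pointing down it reaches from about 0.4 to 0.85 m from the base axis. Payload 4.5 kg.
Tool frame: the origin (TCP) lies between the finger pads; the fingertips stand 19 mm ahead of it and the grasp point (between the pads) is the TCP (r.tips_ahead is the distance from the TCP to the fingertips, in m); z points along the fingers, y is the line along which they close (so a half turn about z gives the same grasp; the last joint's range is limited). The gripper opens to 88 mm and grips with 3 to 60 N. Pads are 18 mm wide; open, the fingers measure 123 mm over their backs; the gripper's body (75 mm by 187 mm) begins 45 mm behind the grasp point.
Start: joints at [-1.311, 0.689, -0.195, 1.565, 0.157, 0.902, -0.215], TCP at [0.14, 0.609, 0.258] pointing down, gripper open.
Joint ranges: [-3.01, 3.01], [-0.46, 2.08], [-1.47, 1.51], [0.13, 2.56], [-1, 4.14], [0.04, 2.09], [-2.66, 2.66]. Speed limits (rad/s): [2.57, 2.57, 3.14, 3.14, 3.14, 3.14, 3.14].

INTERFACE

Orientations are given as a unit quaternion [x, y, z, w].
In Python, from plant import r, cams, models gives the robot as it stands. The module is installed in compiled form; this text tells all that it offers.
- The arm moves only by the tool jog_arm, never from a script. Its arguments are lists of equal length, an entry for each row: "turn": the turn, a rotation vector about the tool's x, y, z in rad, a list of three; "translation": the shift along the tool's x, y, z in m, a list of three; "grip": the closure, from 0 (fully open) to 1 (shut). In form: {"turn": [[ax, ay, az], ...], "translation": [[tx, ty, tz], ...], "grip": [grip, ...]}. A call has 1 to 20 rows; each row is the pose to reach, as a shift and turn from the pose commanded when the call began, along the tool's axes at that moment; what a row does not reach only later rows make up. A row lasts 1/8 s, in which the tool goes at most 62.5 mm and 10.7 degrees, less where a joint would pass 70% of its speed; a pose out of reach is approached as far as the arm can. A call with a gripper value outside its range is refused whole. The fingers move at their own pace and stop on an object; "force" is the grip in N (left out, the last holds). Time passes only in rows, so rows that repeat a pose let the fingers close. It gives the time, the measured TCP pose, the force, the opening and the grip force at its end, in the units of the state.
- r.get_state(): the state, without advancing time (a new reading comes with each control period).
- cams.snapshot(name): name is "scene" or "top" or "wrist"; returns the picture (384x512x3 uint8, red, green, blue); there is no depth.
- cams.camera_params(name): a dict with "fx", "fy", "cx", "cy" (pixels), "k1" (the pictures are not rectified: a ray, as slopes to the right and down, at radius r is drawn at 1 + k1 r^2 times it, then the intrinsics apply), "eye" and "orientation" of the camera in the world. Camera axes: x right, y up, looking along -z (the intrinsics and any distortion apply to the point x, -y, -z); pixel columns grow to the right and rows downward; lengths in m; the calibration is good to about 2 mm. A picture is of the moment at which its call begins: read the wrist's pose just before it. camera_params takes no time and is no camera call; for the wrist camera it gives the pose at the moment of the call.
- r.finish_job(): hands the job in; it is judged then, once.
Trained networks look in the newest picture that a camera, given by its name, has taken for a name from the list of things; names that differ only in an ending like _2 or _b are one class to them, and where a whole thing is asked for, a point or a joint stands for the part that bears it (a point fixed in the world has none). Each returns a list of dicts, best first, with "p" (0 to 1); they miss things now and then, are a little off and sometimes report something else, mostly with a low value. They report only what shows in the picture. A call takes as long as a camera call.
- models.find_in(camera, name): "position" ([x, y, z] in m, in world coordinates, good to about 4 mm: the middle of the surface that is visible of it).
- models.masks_of(camera, name): "pixels" (384x512 bool, what is visible of it).
- models.place_of(camera, name): "position" ([x, y, z] in m, in world coordinates, good to about 4 mm: a listed point, or the origin of a listed thing).
The state is a dict: "clock": time; "q": joint angles; "qd": joint speeds; "joint_torque": joint torques, N m; "tool_pos": TCP position; "eef_rot": TCP orientation; "contact_force": force on the tool from outside, world axes, zero at the start; "moment": the same for the moment, N m; "opening": opening from 0.0 (shut) to 1.0 (fully open); "finger_force": force on a finger pad.
Only numpy, scipy, OpenCV 4.12 (cv2) and the standard library are available. Lean on these libraries where they do the work, as an engineer would, in place of code of your own. Each camera call takes 0.05 s, during which the arm holds its last target. There are 200 camera calls.

TASK

Make up two kits of model-car parts from the row of stock: the rear kit, in the tray with three bays, is the large wheel, the motor and the gear; the front kit, in the tray with two bays, is the small wheel and the servo. Put one part in each bay (any bay of the right tray), flat on the bay's floor and the same way up as it lies on the bench; set the parts down rather than dropping them, and leave the paint jar, the screwdriver and the model car where they are.

Things in the scene. Friction and masses are not known exactly. Their poses are not given: they have to be found in the camera images.
- tray_three: The rear kit's tray: the longer one, with three bays. The tray does not move. Plain white plastic, 92 mm wide (its x) and 244 mm long (its y); floor 4 mm thick, top edges of all walls 12 mm above the bench, so a bay is 8 mm deep; walls 4 mm thick. Three equal bays in a row along its y, each 84 mm (x) by 76 mm (y) inside; bay centres on the tray's y axis at y = -80, 0 and +80 mm. Origin: centre of the underside, z up.
- tray_two: The front kit's tray: the shorter one, with two bays. The tray does not move. Plain white plastic, 92 mm wide (its x) and 164 mm long (its y); floor 4 mm thick, top edges of all walls 12 mm above the bench, so a bay is 8 mm deep; walls 4 mm thick. Two equal bays in a row along its y, each 84 mm (x) by 76 mm (y) inside; bay centres on the tray's y axis at y = -40 and +40 mm. Origin: centre of the underside, z up.
- wide_wheel_mid (a point): The large wheel of a radio-controlled model car: black knobbly tyre with five aluminium spokes, diameter 60 mm (63 mm over the tread lugs, which do not get in the way of a grip), 36 mm high, 70 g, lying flat with its axle line (z) upright. The point is its centre, 18 mm above its underside.
- narrow_wheel_mid (a point): The small wheel: black smooth tyre with eight thin aluminium spokes, diameter 46 mm, 26 mm high, 35 g, lying flat with its axle line (z) upright. The point is its centre, 13 mm above its underside.
- motor_mid (a point): Small electric motor with flattened sides, lying flat: steel can with a black end cap and a short thin shaft. 56 mm long along its x (the shaft, 4 mm thick, is the last 7 mm at +x; the solid can and cap run from x = -28 to +18 mm), 36 mm wide along y (side faces upright and flat between 7 and 21 mm up, rounded above and below), 28 mm high, about 110 g. The point is the middle of its whole length, 14 mm above its underside.
- gear_mid (a point): Differential gear, steel: a toothed disc of 48 mm diameter, 10 mm thick, lying flat, with a plain round drum of 26 mm diameter standing on it up to 28 mm above the underside; z up along its axis, 60 g. It can be held by the drum. The point is on the axis, 14 mm above its underside.
- servo_mid (a point): Steering servo standing upright: black box 40 mm long (x), 20 mm wide (y), 36 mm high (z), with mounting ears 26 to 29 mm up that make it 54 mm long over all in x, and a small white arm on top (to 40 mm) at x = +10 mm; 50 g. The point is the centre of the box, 18 mm above its underside.
- paint_jar: Bystander: small amber glass paint jar with white cap, 44 mm diameter, 60 mm high. Origin: centre of its underside.
- screwdriver: Bystander: screwdriver, 160 mm long, lying on the bench beyond the trays. Origin: on its underside, near its middle.
- model_car: Bystander: blue model car, 150 mm long (its x), 80 mm wide, 47 mm high, standing beside the work. Origin: centre of its underside.

How it is judged:
At the end, for the whole second after the job is handed in: Each part in its kit's tray, one to a bay: centre within 29 mm of the bay's centre along the tray and 32 mm across, underside within 4 mm of the bay floor, tilt under 0.12 rad, released and at rest (under 0.02 m/s, 0.2 rad/s) (x of wide_wheel_mid in the frame of tray_three between -0.032 and 0.032 m and z of wide_wheel_mid in the frame of tray_three between 0.018 and 0.026 m and angle between each of wide_wheel_mid, motor_mid, gear_mid, narrow_wheel_mid, servo_mid's own z axis and vertical below 0.12 rad and linear speed of each of wide_wheel, motor, gear, narrow_wheel, servo below 0.02 m/s and angular speed of each of wide_wheel, motor, gear, narrow_wheel, servo below 0.2 rad/s and contact force between the fingers and wide_wheel below 0.05 N and x of motor_mid in the frame of tray_three between -0.032 and 0.032 m and z of motor_mid in the frame of tray_three between 0.014 and 0.022 m and contact force between the fingers and motor below 0.05 N and x of gear_mid in the frame of tray_three between -0.032 and 0.032 m and z of gear_mid in the frame of tray_three between 0.014 and 0.022 m and contact force between the fingers and gear below 0.05 N and x of narrow_wheel_mid in the frame of tray_two between -0.032 and 0.032 m and z of narrow_wheel_mid in the frame of tray_two between 0.013 and 0.021 m and contact force between the fingers and narrow_wheel below 0.05 N and x of servo_mid in the frame of tray_two between -0.032 and 0.032 m and z of servo_mid in the frame of tray_two between 0.018 and 0.026 m and contact force between the fingers and servo below 0.05 N and ((y of wide_wheel_mid in the frame of tray_three between -0.109 and -0.051 m and y of motor_mid in the frame of tray_three between -0.029 and 0.029 m and y of gear_mid in the frame of tray_three between 0.051 and 0.109 m) or (y of wide_wheel_mid in the frame of tray_three between -0.109 and -0.051 m and y of motor_mid in the frame of tray_three between 0.051 and 0.109 m and y of gear_mid in the frame of tray_three between -0.029 and 0.029 m) or (y of wide_wheel_mid in the frame of tray_three between -0.029 and 0.029 m and y of motor_mid in the frame of tray_three between -0.109 and -0.051 m and y of gear_mid in the frame of tray_three between 0.051 and 0.109 m) or (y of wide_wheel_mid in the frame of tray_three between -0.029 and 0.029 m and y of motor_mid in the frame of tray_three between 0.051 and 0.109 m and y of gear_mid in the frame of tray_three between -0.109 and -0.051 m) or (y of wide_wheel_mid in the frame of tray_three between 0.051 and 0.109 m and y of motor_mid in the frame of tray_three between -0.109 and -0.051 m and y of gear_mid in the frame of tray_three between -0.029 and 0.029 m) or (y of wide_wheel_mid in the frame of tray_three between 0.051 and 0.109 m and y of motor_mid in the frame of tray_three between -0.029 and 0.029 m and y of gear_mid in the frame of tray_three between -0.109 and -0.051 m)) and ((y of narrow_wheel_mid in the frame of tray_two between -0.069 and -0.011 m and y of servo_mid in the frame of tray_two between 0.011 and 0.069 m) or (y of narrow_wheel_mid in the frame of tray_two between 0.011 and 0.069 m and y of servo_mid in the frame of tray_two between -0.069 and -0.011 m))); the robot touches nothing.
It fails at once if a part is dropped or thrown from more than about 30 mm up ((height (world z) of wide_wheel_mid above 0.055 m and contact force between the fingers and wide_wheel below 0.01 N) or (height (world z) of narrow_wheel_mid above 0.055 m and contact force between the fingers and narrow_wheel below 0.01 N) or (height (world z) of motor_mid above 0.055 m and contact force between the fingers and motor below 0.01 N) or (height (world z) of gear_mid above 0.055 m and contact force between the fingers and gear below 0.01 N) or (height (world z) of servo_mid above 0.055 m and contact force between the fingers and servo below 0.01 N)).
It fails at once if the paint jar is moved (more than 20 mm) (distance of paint_jar from where it was at the start of the episode above 0.02 m).
It fails at once if the screwdriver is moved (more than 20 mm) (distance of screwdriver from where it was at the start of the episode above 0.02 m).
It fails at once if the model car is moved (more than 20 mm) (distance of model_car from where it was at the start of the episode above 0.02 m).
It also fails if it takes over 115 s, if anything falls off the work surface, if the arm or the gripper's body presses on something with over 40 N, if the wrist force passes 120 N, or if a joint passes its speed limit or range.

## Working session

There is one attempt and no reset: what is moved stays moved. The work goes in short steps, Python scripts to look and compute and a tool call to move; the robot and the scene stay as the last step left them, time stands still between calls to the robot, and variables do not carry over. Pictures are saved under pics/ and viewed, at most 14 in all, crops included, and the job is handed in when it is done.

Besides the shell and the picture viewer there is one more tool, called after "Request:" as name(argument=value, ...), one argument or row to a line, values as JSON. jog_arm: Moves the arm, as the interface text tells. Its arguments: {"type":"object","properties":{"turn":{"type":"array"},"translation":{"type":"array"},"grip":{"type":"array"},"force":{"type":"number"}},"required":["turn","translation","grip"]}

```bash
mkdir -p pics
python3 - <<'E'
from plant import r,cams,models
import cv2,numpy as np
s=r.get_state();print(s['clock'],s['tool_pos'],s['eef_rot'],s['opening'])
for c in ['top','scene']:
    im=cams.snapshot(c);cv2.imwrite(f'pics/{c}0.png',im[:,:,::-1])
    p=cams.camera_params(c);print(c,p)
    for n in ['tray_three','tray_two','wide_wheel_mid','narrow_wheel_mid','motor_mid','gear_mid','servo_mid','paint_jar','screwdriver','model_car']:
        print(n,[(np.round(d['position'],3).tolist(),round(d['p'],2)) for d in models.place_of(c,n)[:2]])
E
```

```text
0.0 [0.13984231 0.60854998 0.25690567] [ 1.12623111e-01  9.93637356e-01 -9.15593940e-04 -3.67934493e-05] 0.9995448119698686
top {'fx': 440.4552989672718, 'fy': 440.4552989672718, 'cx': 253.35089268722928, 'cy': 194.10702131916187, 'k1': -0.029766863446988968, 'eye': array([ 0.50429525, -0.00443993,  1.21119049]), 'orientation': array([-0.02112852,  0.02693913,  0.71045782, -0.7029065 ])}
tray_three [([0.618, 0.175, -0.0], 0.59), ([0.602, -0.151, 0.002], 0.32)]
tray_two [([0.6, -0.15, 0.002], 0.93)]
wide_wheel_mid [([0.401, -0.282, 0.02], 0.8)]
narrow_wheel_mid []
motor_mid [([0.445, 0.155, 0.012], 0.8)]
gear_mid []
servo_mid []
paint_jar [([0.43, 0.446, 0.003], 0.55)]
screwdriver [([0.784, -0.048, -0.0], 0.52)]
model_car [([0.522, -0.454, -0.001], 0.86)]
scene {'fx': 410.2260860867279, 'fy': 410.2260860867279, 'cx': 255.03873608194752, 'cy': 193.8558064270489, 'k1': -0.018065987455447536, 'eye': array([ 1.01253446, -0.6383912 ,  0.92570783]), 'orientation': array([0.3299767 , 0.10309833, 0.29194795, 0.89176932])}
tray_three [([0.62, 0.178, -0.003], 0.74), ([0.519, -0.461, -0.003], 0.51)]
tray_two [([0.599, -0.156, 0.001], 0.71), ([0.521, -0.459, -0.001], 0.47)]
wide_wheel_mid [([0.401, -0.282, 0.018], 0.55)]
narrow_wheel_mid [([0.407, 0.296, 0.014], 0.6), ([0.449, 0.008, 0.016], 0.48)]
motor_mid [([0.447, 0.151, 0.014], 0.55)]
gear_mid [([0.451, 0.008, 0.016], 0.72)]
servo_mid [([0.785, -0.047, 0.0], 0.65), ([0.452, -0.15, 0.015], 0.47)]
paint_jar [([0.404, -0.282, 0.018], 0.68), ([0.431, 0.446, -0.001], 0.61)]
screwdriver [([0.785, -0.046, -0.003], 0.89)]
model_car [([0.521, -0.459, -0.002], 0.9)]
```

View pics/top0.png

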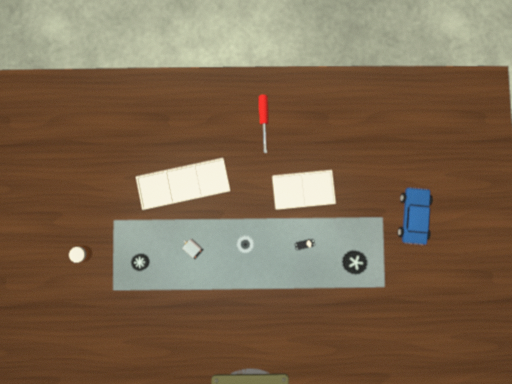

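View pics/scene0.png

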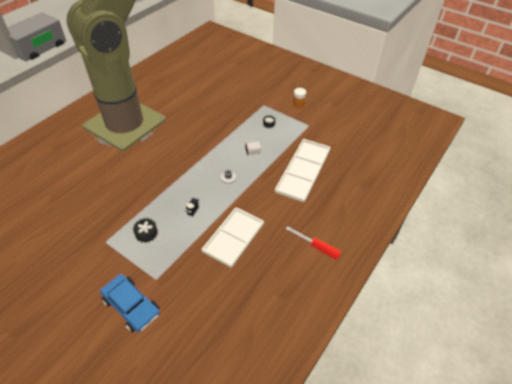

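The top picture shows the small wheel at (140,262), motor (192,249), gear (245,244), servo (305,244) and large wheel (355,262). The trays are centred near (183,184) and (304,189). The scene picture agrees. Next I measure the trays' yaw and the parts' poses.

```bash
cat > h.py <<'E'
from plant import r,cams,models
import cv2,numpy as np
from scipy.spatial.transform import Rotation as R
def world(c,px,z,p=None):
    p=p or cams.camera_params(c)
    K=np.array([[p['fx'],0,p['cx']],[0,p['fy'],p['cy']],[0,0,1]])
    u=cv2.undistortPoints(np.float64(px).reshape(-1,1,2),K,np.array([p['k1'],0,0,0.]))[:,0]
    d=R.from_quat(p['orientation']).apply(np.c_[u[:,0],-u[:,1],-np.ones(len(u))])
    e=np.array(p['eye']);return e+d*((z-e[2])/d[:,2])[:,None]
def rect(c,mask,z,p=None):
    cs,_=cv2.findContours(mask.astype(np.uint8),cv2.RETR_EXTERNAL,cv2.CHAIN_APPROX_NONE)
    w=world(c,max(cs,key=len)[:,0],z,p)[:,:2]
    (x,y),(a,b),t=cv2.minAreaRect(np.float32(w*1000))
    if a<b:a,b,t=b,a,t+90
    return np.round([x,y,a,b,(t+90)%180-90],1)   # mm, long axis angle deg
def plan(pos,yaw):
    """yaw deg: world direction of tool y (closing line), tool down"""
    s=r.get_state();Rc=R.from_quat(s['eef_rot'])
    best=None
    for k in (0,180):
        a=np.deg2rad(yaw+k);y=np.array([np.cos(a),np.sin(a),0]);z=np.array([0,0,-1.])
        Rt=R.from_matrix(np.c_[np.cross(y,z),y,z]);v=(Rc.inv()*Rt).as_rotvec()
        if best is None or np.linalg.norm(v)<np.linalg.norm(best):best=v
    print('turn',np.round(best,3),'trans',np.round(Rc.inv().apply(np.array(pos)-s['tool_pos']),4),'q7',s['q'][6].round(2))
E
python3 - <<'E'
from h import *
im=cams.snapshot('top');hsv=cv2.cvtColor(im,cv2.COLOR_RGB2HSV)
white=((hsv[...,2]>200)&(hsv[...,1]<60)).astype(np.uint8);white[:150]=0;white[215:]=0
n,l,st,_=cv2.connectedComponentsWithStats(white)
for i in range(1,n):
    if st[i,4]>500: print('tray',rect('top',l==i,.012))
for n,px,z in [('sw',(140,262),.026),('motor',(192,249),.02),('gear',(245,244),.028),('servo',(305,244),.036),('lw',(355,262),.036)]: print(n,world('top',px,z).round(4))
for c in ('top','scene'):
  if c=='scene': cams.snapshot(c)
  for n in ('motor_mid','servo_mid','gear_mid','narrow_wheel_mid','wide_wheel_mid'):
    for d in models.masks_of(c,n)[:2]: print(c,n,round(d['p'],2),rect(c,d['pixels'],.02))
a=cv2.resize(im[225:270,165:225],None,fx=9,fy=9,interpolation=cv2.INTER_CUBIC);b=cv2.resize(im[225:270,275:300+35],None,fx=9,fy=9,interpolation=cv2.INTER_CUBIC)
cv2.imwrite('pics/crop1.png',np.vstack([a,b])[:, :, ::-1] if False else cv2.resize(np.hstack([a,b])[:,:,::-1],(800,300)))
E
```

```text
tray [617.5 178.6 243.9  92.7 -78.4]
tray [ 598.1 -151.6  164.6   92.9  -85.1]
sw [[0.4064 0.2901 0.026 ]]
motor [[0.4392 0.1518 0.02  ]]
gear [[0.4514 0.0092 0.028 ]]
servo [[ 0.4499 -0.1504  0.036 ]]
lw [[ 0.4006 -0.2827  0.036 ]]
top motor_mid 0.47 [441.3 151.2  51.4  37.8  44.8]
top servo_mid 0.56 [ 447.5 -150.5   53.    20.5  -79.5]
top gear_mid 0.6 [451.1   9.3  43.1  42.9  89.4]
top narrow_wheel_mid 0.58 [407.2 292.9  45.2  42.  -45.4]
top wide_wheel_mid 0.73 [ 400.6 -285.2   67.8   61.6   89.2]
scene motor_mid 0.5 [445.1 145.9  51.4  48.4 -53.4]
scene motor_mid 0.28 [ 448.6 -150.6   66.4   35.2  -70.7]
scene servo_mid 0.75 [ 449.4 -152.1   64.2   36.3  -77.2]
scene gear_mid 0.72 [458.4  -2.3  54.9  45.4 -16.5]
scene narrow_wheel_mid 0.63 [409.7 284.2  64.1  41.4 -54.7]
scene wide_wheel_mid 0.7 [ 401.3 -288.6   85.3   65.1  -30.9]
```

View pics/crop1.png

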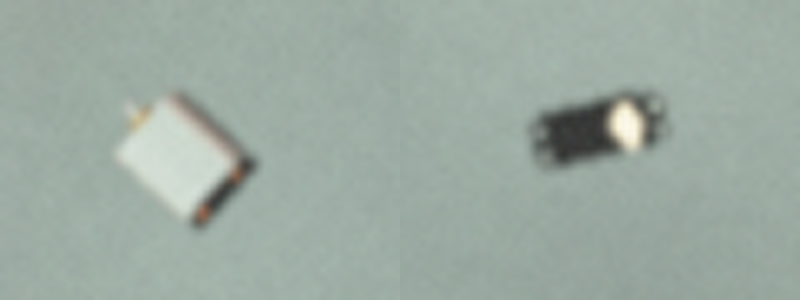

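The tray fits match the given sizes. In the crop the motor's shaft points up and left, so its long axis is at about 47°. The servo's long axis is at about -79°. I start with the small wheel.

```bash
python3 -c "
from h import *
plan((.407,.292,.13),4.9)"
```

```text
turn [ 0.   -0.    1.26] trans [-0.3313 -0.2493  0.1277] q7 -0.22
```

Request:
jog_arm(
  turn=[
    [0, 0, 1.26],
    [0, 0, 1.26],
    [0, 0, 1.26],
    [0, 0, 1.26],
    [0, 0, 1.26],
    [0, 0, 1.26],
    [0, 0, 1.26],
    [0, 0, 1.26],
    [0, 0, 1.26],
    [0, 0, 1.26],
    [0, 0, 1.26],
    [0, 0, 1.26],
  ],
  translation=[
    [-0.331, -0.249, 0.128],
    [-0.331, -0.249, 0.128],
    [-0.331, -0.249, 0.128],
    [-0.331, -0.249, 0.128],
    [-0.331, -0.249, 0.128],
    [-0.331, -0.249, 0.128],
    [-0.331, -0.249, 0.128],
    [-0.331, -0.249, 0.128],
    [-0.331, -0.249, 0.128],
    [-0.331, -0.249, 0.128],
    [-0.331, -0.249, 0.128],
    [-0.331, -0.249, 0.128],
  ],
  grip=[0, 0, 0, 0, 0, 0, 0, 0, 0, 0, 0, 0],
  force=15,
)

```text
clock: 3.2
tool_pos: [0.4064, 0.2932, 0.1299]
eef_rot: [0.676, 0.737, 0.0, -0.0]
contact_force: [0.3, 0.4, -0.0]
opening: 1.0
finger_force: 0.0
```

```bash
python3 -c "
from h import *
im=cams.snapshot('wrist');cv2.imwrite('pics/w1.png',im[:,:,::-1])
print(cams.camera_params('wrist'))
for n in ('narrow_wheel_mid',): print(models.place_of('wrist',n))
plan((.407,.292,.03),4.9)"
```

```text
{'fx': 307.2884384502662, 'fy': 307.2884384502662, 'cx': 255.6706930535978, 'cy': 191.91715956728652, 'k1': -0.03321045297096505, 'eye': array([0.40059796, 0.35920655, 0.2570502 ]), 'orientation': array([-0.13186157, -0.00609204,  0.04229611,  0.99034663])}
[{'position': [0.4049, 0.2914, 0.0146], 'p': 0.66}]
turn [ 0. -0.  0.] trans [-0.0008  0.0004  0.0998] q7 -0.53
```

View pics/w1.png

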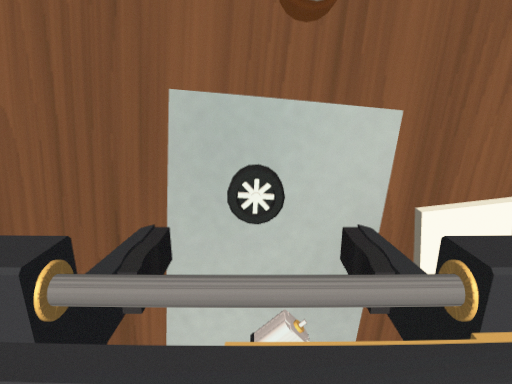

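The wheel shows at (256,195), midway between the fingers. I go down and grip.

Request:
jog_arm(
  turn=[
    [0, 0, 0],
    [0, 0, 0],
    [0, 0, 0],
    [0, 0, 0],
    [0, 0, 0],
    [0, 0, 0],
    [0, 0, 0],
    [0, 0, 0],
    [0, 0, 0],
    [0, 0, 0],
  ],
  translation=[
    [-0.001, 0, 0.04],
    [-0.001, 0, 0.075],
    [-0.001, 0, 0.095],
    [-0.001, 0, 0.1],
    [-0.001, 0, 0.1],
    [-0.001, 0, 0.1],
    [-0.001, 0, 0.1],
    [-0.001, 0, 0.1],
    [-0.001, 0, 0.1],
    [-0.001, 0, 0.1],
  ],
  grip=[0, 0, 0, 0, 1, 1, 1, 1, 1, 1],
  force=15,
)

```text
clock: 4.55
tool_pos: [0.407, 0.2915, 0.03]
eef_rot: [0.676, 0.737, 0.0, -0.0]
contact_force: [-0.5, -0.2, 3.6]
opening: 0.515
finger_force: 15.0
```

```bash
python3 -c "
from h import *
s=r.get_state();print(s['finger_force'],s['opening']*88)
plan((.5947,-.1117,.10),4.9);plan((.5947,-.1117,.035),4.9)"
```

```text
15.000324100255966 45.3483258975339
turn [ 0. -0. -0.] trans [-0.4177  0.1528 -0.0701] q7 -0.52
turn [ 0. -0. -0.] trans [-0.4177  0.1528 -0.0051] q7 -0.52
```

Request:
jog_arm(
  turn=[
    [0, 0, 0],
    [0, 0, 0],
    [0, 0, 0],
    [0, 0, 0],
    [0, 0, 0],
    [0, 0, 0],
    [0, 0, 0],
    [0, 0, 0],
    [0, 0, 0],
    [0, 0, 0],
    [0, 0, 0],
    [0, 0, 0],
    [0, 0, 0],
  ],
  translation=[
    [0, 0, -0.04],
    [0, 0, -0.07],
    [-0.418, 0.153, -0.07],
    [-0.418, 0.153, -0.07],
    [-0.418, 0.153, -0.07],
    [-0.418, 0.153, -0.07],
    [-0.418, 0.153, -0.07],
    [-0.418, 0.153, -0.07],
    [-0.418, 0.153, -0.07],
    [-0.418, 0.153, -0.07],
    [-0.418, 0.153, -0.07],
    [-0.418, 0.153, -0.07],
    [-0.418, 0.153, -0.07],
  ],
  grip=[1, 1, 1, 1, 1, 1, 1, 1, 1, 1, 1, 1, 1],
)

```text
clock: 6.18
tool_pos: [0.5944, -0.1099, 0.0996]
eef_rot: [0.675, 0.738, 0.0, -0.001]
contact_force: [0.0, -0.1, -0.3]
opening: 0.516
finger_force: 15.0
```

```bash
python3 -c "
from h import *
im=cams.snapshot('wrist');cv2.imwrite('pics/w2.png',im[:,:,::-1])
plan((.5947,-.1117,.035),4.9)"
```

```text
turn [-0.    -0.001  0.002] trans [-0.0015  0.0001  0.0647] q7 0.06
```

View pics/w2.png

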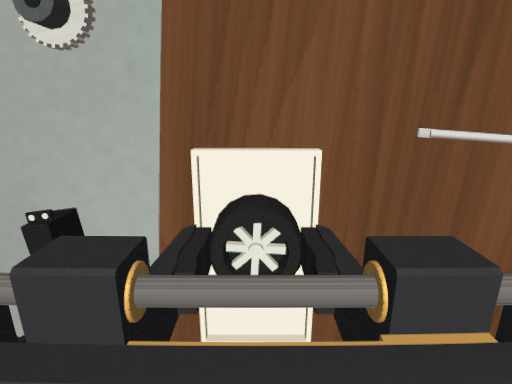

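The wheel is held at (256,248), centred over the tray, whose edges run at x 195–320. I lower it, release it and rise.

Request:
jog_arm(
  turn=[
    [0, 0, 0],
    [0, 0, 0],
    [0, 0, 0],
    [0, 0, 0],
    [0, 0, 0],
    [0, 0, 0],
    [0, 0, 0],
    [0, 0, 0],
    [0, 0, 0],
    [0, 0, 0],
    [0, 0, 0],
    [0, 0, 0],
  ],
  translation=[
    [-0.001, 0, 0.035],
    [-0.001, 0, 0.055],
    [-0.001, 0, 0.063],
    [-0.001, 0, 0.065],
    [-0.001, 0, 0.065],
    [-0.001, 0, 0.065],
    [-0.001, 0, 0.065],
    [-0.001, 0, 0.065],
    [-0.001, 0, 0.065],
    [-0.001, 0, 0.05],
    [-0.001, 0, 0.02],
    [-0.001, 0, -0.02],
  ],
  grip=[1, 1, 1, 1, 1, 0, 0, 0, 0, 0, 0, 0],
)

```text
clock: 7.72
tool_pos: [0.5944, -0.113, 0.1208]
eef_rot: [0.676, 0.737, -0.0, -0.0]
contact_force: [0.0, -0.2, -1.0]
opening: 0.997
finger_force: 0.0
```

```bash
python3 -c "
from h import *
plan((.4495,-.1507,.10),11)
plan((.4495,-.1507,.03),11)"
```

```text
turn [-0.001 -0.    -0.107] trans [-0.0252 -0.1476  0.021 ] q7 0.06
turn [-0.001 -0.    -0.107] trans [-0.0253 -0.1475  0.091 ] q7 0.06
```

Request:
jog_arm(
  turn=[
    [0, 0, -0.107],
    [0, 0, -0.107],
    [0, 0, -0.107],
    [0, 0, -0.107],
    [0, 0, -0.107],
    [0, 0, -0.107],
    [0, 0, -0.107],
    [0, 0, -0.107],
    [0, 0, -0.107],
    [0, 0, -0.107],
    [0, 0, -0.107],
    [0, 0, -0.107],
    [0, 0, -0.107],
    [0, 0, -0.107],
    [0, 0, -0.107],
    [0, 0, -0.107],
  ],
  translation=[
    [-0.025, -0.1475, 0.02],
    [-0.025, -0.1475, 0.02],
    [-0.025, -0.1475, 0.02],
    [-0.025, -0.1475, 0.02],
    [-0.025, -0.1475, 0.02],
    [-0.025, -0.1475, 0.055],
    [-0.025, -0.1475, 0.08],
    [-0.025, -0.1475, 0.091],
    [-0.025, -0.1475, 0.091],
    [-0.025, -0.1475, 0.091],
    [-0.025, -0.1475, 0.091],
    [-0.025, -0.1475, 0.091],
    [-0.025, -0.1475, 0.091],
    [-0.025, -0.1475, 0.091],
    [-0.025, -0.1475, 0.091],
    [-0.025, -0.1475, 0.091],
  ],
  grip=[0, 0, 0, 0, 0, 0, 0, 0, 0, 1, 1, 1, 1, 1, 1, 1],
  force=15,
)

```text
clock: 9.72
tool_pos: [0.45, -0.1505, 0.0287]
eef_rot: [0.636, 0.772, 0.0, -0.0]
contact_force: [0.9, -0.3, -0.2]
opening: 0.231
finger_force: 0.5
```

```bash
python3 -c "
from h import *
s=r.get_state();print(s['opening']*88)
plan((.6015,-.1915,.10),4.9);plan((.6015,-.1915,.0345),4.9)
im=cams.snapshot('wrist');cv2.imwrite('pics/w3.png',im[:,:,::-1])"
```

```text
20.34775785133315
turn [-0.    -0.     0.106] trans [-0.0691  0.1409 -0.0714] q7 0.14
turn [-0.    -0.     0.106] trans [-0.0691  0.1409 -0.0059] q7 0.14
```

View pics/w3.png

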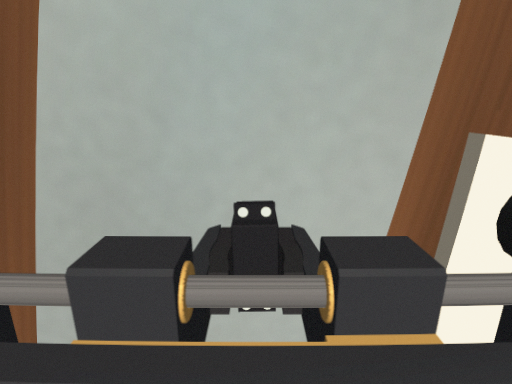

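The servo sits at (255,250), aligned between the fingers, and the grip is still building up. I squeeze first, then lift and carry.

Request:
jog_arm(
  turn=[
    [0, 0, 0],
    [0, 0, 0],
    [0, 0, 0],
    [0, 0, 0],
    [0, 0, 0],
    [0, 0, 0.106],
    [0, 0, 0.106],
    [0, 0, 0.106],
    [0, 0, 0.106],
    [0, 0, 0.106],
    [0, 0, 0.106],
    [0, 0, 0.106],
    [0, 0, 0.106],
  ],
  translation=[
    [0, 0, 0],
    [0, 0, 0],
    [0, 0, 0],
    [0, 0, -0.03],
    [0, 0, -0.07],
    [-0.069, 0.141, -0.07],
    [-0.069, 0.141, -0.07],
    [-0.069, 0.141, -0.07],
    [-0.069, 0.141, -0.07],
    [-0.069, 0.141, -0.07],
    [-0.069, 0.141, -0.07],
    [-0.069, 0.141, -0.07],
    [-0.069, 0.141, -0.07],
  ],
  grip=[1, 1, 1, 1, 1, 1, 1, 1, 1, 1, 1, 1, 1],
  force=15,
)

```text
clock: 11.4
tool_pos: [0.6013, -0.1913, 0.0988]
eef_rot: [0.676, 0.737, -0.0, -0.0]
contact_force: [-0.3, -0.9, -1.4]
opening: 0.224
finger_force: 15.0
```

```bash
python3 -c "
from h import *
plan((.6015,-.1915,.0335),4.9)
im=cams.snapshot('wrist');cv2.imwrite('pics/w4.png',im[:,:,::-1])"
```

```text
turn [-0.    -0.     0.001] trans [-0.0003  0.0002  0.0653] q7 0.15
```

View pics/w4.png

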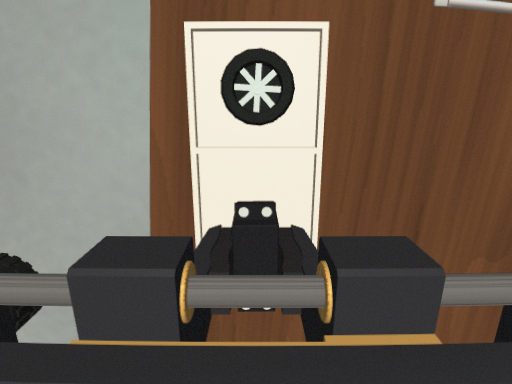

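The small wheel lies flat and centred in its bay at (257,87). The servo is upright at (255,250), over the other bay. I lower and release.

Request:
jog_arm(
  turn=[
    [0, 0, 0],
    [0, 0, 0],
    [0, 0, 0],
    [0, 0, 0],
    [0, 0, 0],
    [0, 0, 0],
    [0, 0, 0],
    [0, 0, 0],
    [0, 0, 0],
    [0, 0, 0],
    [0, 0, 0],
    [0, 0, 0],
  ],
  translation=[
    [0, 0, 0.035],
    [0, 0, 0.055],
    [0, 0, 0.063],
    [0, 0, 0.065],
    [0, 0, 0.065],
    [0, 0, 0.065],
    [0, 0, 0.065],
    [0, 0, 0.065],
    [0, 0, 0.065],
    [0, 0, 0.05],
    [0, 0, 0.02],
    [0, 0, -0.02],
  ],
  grip=[1, 1, 1, 1, 1, 0, 0, 0, 0, 0, 0, 0],
)

```text
clock: 12.95
tool_pos: [0.6011, -0.1912, 0.1198]
eef_rot: [0.676, 0.737, -0.0, -0.001]
contact_force: [0.5, -0.8, 0.3]
opening: 0.988
finger_force: 0.0
```

```bash
python3 -c "
from h import *
plan((.4005,-.283,.10),11.6)
plan((.4005,-.283,.03),11.6)"
```

```text
turn [-0.001 -0.001 -0.116] trans [-0.0742 -0.2078  0.02  ] q7 0.15
turn [-0.001 -0.001 -0.116] trans [-0.0742 -0.2077  0.09  ] q7 0.15
```

Request:
jog_arm(
  turn=[
    [0, 0, -0.116],
    [0, 0, -0.116],
    [0, 0, -0.116],
    [0, 0, -0.116],
    [0, 0, -0.116],
    [0, 0, -0.116],
    [0, 0, -0.116],
    [0, 0, -0.116],
    [0, 0, -0.116],
    [0, 0, -0.116],
    [0, 0, -0.116],
    [0, 0, -0.116],
    [0, 0, -0.116],
    [0, 0, -0.116],
    [0, 0, -0.116],
    [0, 0, -0.116],
    [0, 0, -0.116],
  ],
  translation=[
    [-0.074, -0.208, 0.01],
    [-0.074, -0.208, 0.01],
    [-0.074, -0.208, 0.01],
    [-0.074, -0.208, 0.01],
    [-0.074, -0.208, 0.01],
    [-0.074, -0.208, 0.01],
    [-0.074, -0.208, 0.01],
    [-0.074, -0.208, 0.05],
    [-0.074, -0.208, 0.08],
    [-0.074, -0.208, 0.09],
    [-0.074, -0.208, 0.09],
    [-0.074, -0.208, 0.09],
    [-0.074, -0.208, 0.09],
    [-0.074, -0.208, 0.09],
    [-0.074, -0.208, 0.09],
    [-0.074, -0.208, 0.09],
    [-0.074, -0.208, 0.09],
  ],
  grip=[0, 0, 0, 0, 0, 0, 0, 0, 0, 0, 0, 1, 1, 1, 1, 1, 1],
  force=20,
)

```text
clock: 15.08
tool_pos: [0.4009, -0.2832, 0.0292]
eef_rot: [0.632, 0.775, -0.0, 0.0]
contact_force: [0.1, -0.1, 6.7]
opening: 0.675
finger_force: 20.0
```

```bash
python3 -c "
from h import *
s=r.get_state();print(s['opening']*88)
plan((.6336,.1002,.10),11.6);plan((.6336,.1002,.0345),11.6)"
```

```text
59.394981203175334
turn [ 0.     0.001 -0.001] trans [ 0.3289  0.3049 -0.0708] q7 0.34
turn [ 0.     0.001 -0.001] trans [ 0.329   0.3049 -0.0053] q7 0.34
```

Request:
jog_arm(
  turn=[
    [0, 0, 0],
    [0, 0, 0],
    [0, 0, 0],
    [0, 0, 0],
    [0, 0, 0],
    [0, 0, 0],
    [0, 0, 0],
    [0, 0, 0],
    [0, 0, 0],
    [0, 0, 0],
    [0, 0, 0],
    [0, 0, 0],
    [0, 0, 0],
  ],
  translation=[
    [0, 0, -0.04],
    [0, 0, -0.08],
    [0.329, 0.305, -0.08],
    [0.329, 0.305, -0.08],
    [0.329, 0.305, -0.08],
    [0.329, 0.305, -0.08],
    [0.329, 0.305, -0.08],
    [0.329, 0.305, -0.08],
    [0.329, 0.305, -0.08],
    [0.329, 0.305, -0.08],
    [0.329, 0.305, -0.08],
    [0.329, 0.305, -0.08],
    [0.329, 0.305, -0.08],
  ],
  grip=[1, 1, 1, 1, 1, 1, 1, 1, 1, 1, 1, 1, 1],
)

```text
clock: 16.7
tool_pos: [0.6329, 0.0982, 0.1087]
eef_rot: [0.633, 0.774, -0.001, 0.0]
contact_force: [-0.2, 0.2, -1.0]
opening: 0.675
finger_force: 20.0
```

```bash
python3 -c "
from h import *
plan((.6336,.1002,.034),11.6)
im=cams.snapshot('wrist');cv2.imwrite('pics/w5.png',im[:,:,::-1])"
```

```text
turn [-0.001  0.001 -0.003] trans [0.002  0.0012 0.0747] q7 -0.13
```

View pics/w5.png

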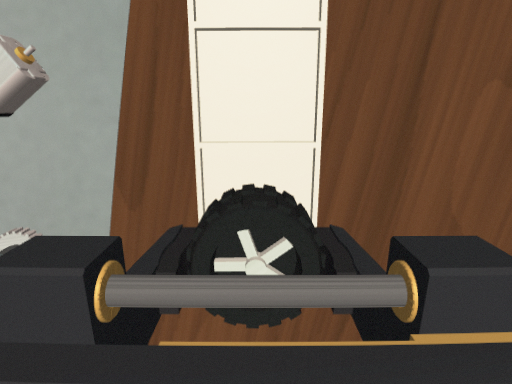

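The large wheel is held level at (257,258), in line with the tray's first bay. I lower and release.

Request:
jog_arm(
  turn=[
    [0, 0, 0],
    [0, 0, 0],
    [0, 0, 0],
    [0, 0, 0],
    [0, 0, 0],
    [0, 0, 0],
    [0, 0, 0],
    [0, 0, 0],
    [0, 0, 0],
    [0, 0, 0],
    [0, 0, 0],
    [0, 0, 0],
  ],
  translation=[
    [0, 0, 0.04],
    [0, 0, 0.063],
    [0, 0, 0.072],
    [0, 0, 0.0745],
    [0, 0, 0.0745],
    [0, 0, 0.0745],
    [0, 0, 0.0745],
    [0, 0, 0.0745],
    [0, 0, 0.0745],
    [0, 0, 0.06],
    [0, 0, 0.03],
    [0, 0, -0.01],
  ],
  grip=[1, 1, 1, 1, 1, 0, 0, 0, 0, 0, 0, 0],
)

```text
clock: 18.25
tool_pos: [0.633, 0.1005, 0.1198]
eef_rot: [0.632, 0.775, -0.0, -0.0]
contact_force: [0.5, -0.3, 0.4]
opening: 1.004
finger_force: 0.0
```

```bash
python3 -c "
from h import *
plan((.451,.0085,.10),11.6)
plan((.451,.0085,.0305),11.6)"
```

```text
turn [-0.001 -0.    -0.   ] trans [-0.0536 -0.1968  0.02  ] q7 -0.12
turn [-0.001 -0.    -0.   ] trans [-0.0536 -0.1967  0.0895] q7 -0.12
```

Request:
jog_arm(
  turn=[
    [0, 0, 0],
    [0, 0, 0],
    [0, 0, 0],
    [0, 0, 0],
    [0, 0, 0],
    [0, 0, 0],
    [0, 0, 0],
    [0, 0, 0],
    [0, 0, 0],
    [0, 0, 0],
    [0, 0, 0],
    [0, 0, 0],
    [0, 0, 0],
    [0, 0, 0],
    [0, 0, 0],
    [0, 0, 0],
    [0, 0, 0],
    [0, 0, 0],
    [0, 0, 0],
  ],
  translation=[
    [-0.0535, -0.197, 0.01],
    [-0.0535, -0.197, 0.01],
    [-0.0535, -0.197, 0.01],
    [-0.0535, -0.197, 0.01],
    [-0.0535, -0.197, 0.01],
    [-0.0535, -0.197, 0.01],
    [-0.0535, -0.197, 0.05],
    [-0.0535, -0.197, 0.078],
    [-0.0535, -0.197, 0.088],
    [-0.0535, -0.197, 0.088],
    [-0.0535, -0.197, 0.088],
    [-0.0535, -0.197, 0.088],
    [-0.0535, -0.197, 0.088],
    [-0.0535, -0.197, 0.088],
    [-0.0535, -0.197, 0.088],
    [-0.0535, -0.197, 0.088],
    [-0.0535, -0.197, 0.088],
    [-0.0535, -0.197, 0.088],
    [-0.0535, -0.197, 0.088],
  ],
  grip=[0, 0, 0, 0, 0, 0, 0, 0, 0, 0, 1, 1, 1, 1, 1, 1, 1, 1, 1],
  force=20,
)

```text
clock: 20.62
tool_pos: [0.4514, 0.0087, 0.0307]
eef_rot: [0.632, 0.775, 0.0, 0.0]
contact_force: [0.1, 0.2, 0.1]
opening: 0.286
finger_force: 20.0
```

```bash
python3 -c "
from h import *
s=r.get_state();print(s['opening']*88)
plan((.6175,.1786,.11),11.6);plan((.6175,.1786,.036),11.6)"
```

```text
25.163889358357007
turn [ 0. -0. -0.] trans [ 0.1332  0.1968 -0.0792] q7 -1.51
turn [ 0. -0. -0.] trans [ 0.1332  0.1968 -0.0052] q7 -1.51
```

Request:
jog_arm(
  turn=[
    [0, 0, 0],
    [0, 0, 0],
    [0, 0, 0],
    [0, 0, 0],
    [0, 0, 0],
    [0, 0, 0],
    [0, 0, 0],
    [0, 0, 0],
    [0, 0, 0],
    [0, 0, 0],
    [0, 0, 0],
  ],
  translation=[
    [0, 0, -0.04],
    [0, 0, -0.08],
    [0.133, 0.197, -0.08],
    [0.133, 0.197, -0.08],
    [0.133, 0.197, -0.08],
    [0.133, 0.197, -0.08],
    [0.133, 0.197, -0.08],
    [0.133, 0.197, -0.08],
    [0.133, 0.197, -0.08],
    [0.133, 0.197, -0.08],
    [0.133, 0.197, -0.08],
  ],
  grip=[1, 1, 1, 1, 1, 1, 1, 1, 1, 1, 1],
)

```text
clock: 22.0
tool_pos: [0.6174, 0.1778, 0.1108]
eef_rot: [0.632, 0.775, -0.0, 0.0]
contact_force: [0.9, 0.0, -0.6]
opening: 0.284
finger_force: 20.0
```

```bash
python3 -c "
from h import *
plan((.6175,.1786,.0355),11.6)
im=cams.snapshot('wrist');cv2.imwrite('pics/w6.png',im[:,:,::-1])"
```

```text
turn [-0.     0.    -0.001] trans [0.0008 0.0003 0.0753] q7 -0.75
```

View pics/w6.png

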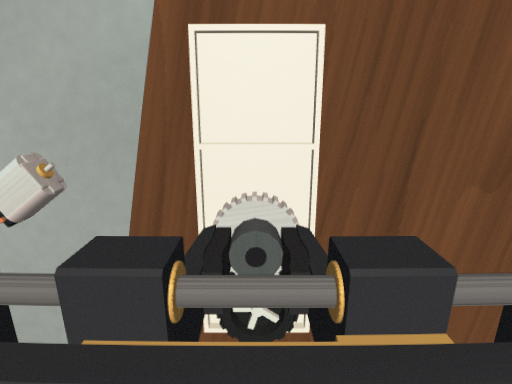

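The gear is held level by its drum at (256,245), over the middle bay. The large wheel sits behind it at (257,310). I lower and release.

Request:
jog_arm(
  turn=[
    [0, 0, 0],
    [0, 0, 0],
    [0, 0, 0],
    [0, 0, 0],
    [0, 0, 0],
    [0, 0, 0],
    [0, 0, 0],
    [0, 0, 0],
    [0, 0, 0],
    [0, 0, 0],
    [0, 0, 0],
    [0, 0, 0],
  ],
  translation=[
    [0, 0, 0.04],
    [0, 0, 0.063],
    [0, 0, 0.072],
    [0, 0, 0.075],
    [0, 0, 0.075],
    [0, 0, 0.075],
    [0, 0, 0.075],
    [0, 0, 0.075],
    [0, 0, 0.075],
    [0, 0, 0.06],
    [0, 0, 0.03],
    [0, 0, -0.01],
  ],
  grip=[1, 1, 1, 1, 1, 0, 0, 0, 0, 0, 0, 0],
)

```text
clock: 23.55
tool_pos: [0.6171, 0.1783, 0.1218]
eef_rot: [0.632, 0.775, -0.0, -0.0]
contact_force: [0.4, 0.5, 0.1]
opening: 1.002
finger_force: 0.0
```

```bash
python3 -c "
from h import *
plan((.440,.151,.11),-43)
plan((.440,.151,.030),-43)"
```

```text
turn [-0.001  0.001  0.953] trans [ 0.0088 -0.179   0.012 ] q7 -0.74
turn [-0.001  0.001  0.953] trans [ 0.0088 -0.1789  0.092 ] q7 -0.74
```

Request:
jog_arm(
  turn=[
    [0, 0, 0.953],
    [0, 0, 0.953],
    [0, 0, 0.953],
    [0, 0, 0.953],
    [0, 0, 0.953],
    [0, 0, 0.953],
    [0, 0, 0.953],
    [0, 0, 0.953],
    [0, 0, 0.953],
  ],
  translation=[
    [0.009, -0.179, 0.012],
    [0.009, -0.179, 0.012],
    [0.009, -0.179, 0.012],
    [0.009, -0.179, 0.012],
    [0.009, -0.179, 0.012],
    [0.009, -0.179, 0.012],
    [0.009, -0.179, 0.012],
    [0.009, -0.179, 0.012],
    [0.009, -0.179, 0.012],
  ],
  grip=[0, 0, 0, 0, 0, 0, 0, 0, 0],
)

```text
clock: 24.68
tool_pos: [0.4405, 0.1513, 0.1087]
eef_rot: [0.917, 0.399, 0.0, -0.0]
contact_force: [-0.7, -0.4, -0.3]
opening: 1.002
finger_force: 0.0
```

```bash
python3 -c "
from h import *
im=cams.snapshot('wrist');cv2.imwrite('pics/w7.png',im[:,:,::-1])
print([(d['position'],d['p']) for d in models.place_of('wrist','motor_mid')])
plan((.440,.151,.030),-43)"
```

```text
[([0.4488, 0.1552, 0.0131], 0.73)]
turn [-0. -0. -0.] trans [-0.0005 -0.0001  0.0787] q7 -1.77
```

View pics/w7.png

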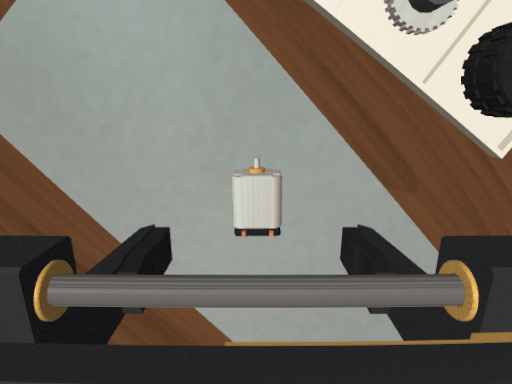

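The motor lies straight between the fingers, with the can at x 232–282 and centred near (257,203). I go down and grip.

Request:
jog_arm(
  turn=[
    [0, 0, 0],
    [0, 0, 0],
    [0, 0, 0],
    [0, 0, 0],
    [0, 0, 0],
    [0, 0, 0],
    [0, 0, 0],
    [0, 0, 0],
    [0, 0, 0],
    [0, 0, 0],
    [0, 0, 0],
    [0, 0, 0],
  ],
  translation=[
    [0, 0, 0.04],
    [0, 0, 0.067],
    [0, 0, 0.077],
    [0, 0, 0.079],
    [0, 0, 0.079],
    [0, 0, 0.079],
    [0, 0, 0.079],
    [0, 0, 0.079],
    [0, 0, 0.079],
    [0, 0, 0.079],
    [0, 0, 0.079],
    [0, 0, 0.079],
  ],
  grip=[0, 0, 0, 0, 1, 1, 1, 1, 1, 1, 1, 1],
  force=25,
)

```text
clock: 26.28
tool_pos: [0.4405, 0.1513, 0.0298]
eef_rot: [0.917, 0.399, 0.0, 0.0]
contact_force: [-0.2, -1.8, 1.1]
opening: 0.406
finger_force: 25.0
```

```bash
python3 -c "
from h import *
s=r.get_state();print(s['opening']*88)
plan((.6024,.2521,.11),11.6);plan((.6024,.2521,.0345),11.6)"
```

```text
35.73952243763693
turn [ 0.    -0.    -0.953] trans [ 0.1842  0.0496 -0.0802] q7 -1.95
turn [ 0.    -0.    -0.953] trans [ 0.1842  0.0496 -0.0047] q7 -1.95
```

Request:
jog_arm(
  turn=[
    [0, 0, 0],
    [0, 0, 0],
    [0, 0, -0.953],
    [0, 0, -0.953],
    [0, 0, -0.953],
    [0, 0, -0.953],
    [0, 0, -0.953],
    [0, 0, -0.953],
    [0, 0, -0.953],
    [0, 0, -0.953],
    [0, 0, -0.953],
    [0, 0, -0.953],
    [0, 0, -0.953],
  ],
  translation=[
    [0, 0, -0.04],
    [0, 0, -0.08],
    [0.184, 0.05, -0.08],
    [0.184, 0.05, -0.08],
    [0.184, 0.05, -0.08],
    [0.184, 0.05, -0.08],
    [0.184, 0.05, -0.08],
    [0.184, 0.05, -0.08],
    [0.184, 0.05, -0.08],
    [0.184, 0.05, -0.08],
    [0.184, 0.05, -0.08],
    [0.184, 0.05, -0.08],
    [0.184, 0.05, -0.08],
  ],
  grip=[1, 1, 1, 1, 1, 1, 1, 1, 1, 1, 1, 1, 1],
)

```text
clock: 27.9
tool_pos: [0.6025, 0.2517, 0.1098]
eef_rot: [0.632, 0.775, 0.0, 0.0]
contact_force: [-0.2, -0.1, -1.0]
opening: 0.405
finger_force: 25.0
```

```bash
python3 -c "
from h import *
plan((.6024,.2521,.0345),11.6)
im=cams.snapshot('wrist');cv2.imwrite('pics/w8.png',im[:,:,::-1])"
```

```text
turn [ 0.    -0.    -0.001] trans [ 0.0004 -0.0001  0.0753] q7 -0.92
```

View pics/w8.png

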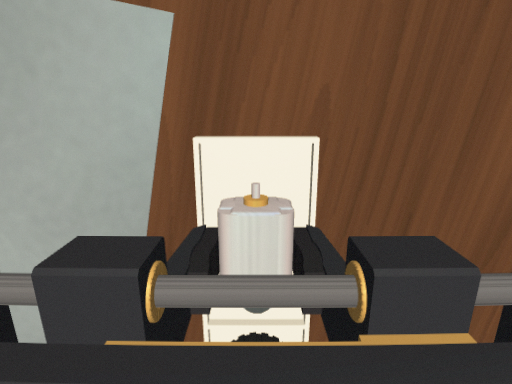

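The motor is held straight at (256,235), over the last bay. I lower, release and rise well clear.

Request:
jog_arm(
  turn=[
    [0, 0, 0],
    [0, 0, 0],
    [0, 0, 0],
    [0, 0, 0],
    [0, 0, 0],
    [0, 0, 0],
    [0, 0, 0],
    [0, 0, 0],
    [0, 0, 0],
    [0, 0, 0],
    [0, 0, 0],
    [0, 0, 0],
    [0, 0, 0],
    [0, 0, 0],
    [0, 0, 0],
    [0, 0, 0],
  ],
  translation=[
    [0, 0, 0.04],
    [0, 0, 0.063],
    [0, 0, 0.072],
    [0, 0, 0.075],
    [0, 0, 0.075],
    [0, 0, 0.075],
    [0, 0, 0.075],
    [0, 0, 0.075],
    [0, 0, 0.075],
    [0, 0, 0.06],
    [0, 0, 0.03],
    [0, 0, -0.01],
    [0.15, 0, -0.07],
    [0.15, 0, -0.1],
    [0.15, 0, -0.1],
    [0.15, 0, -0.1],
  ],
  grip=[1, 1, 1, 1, 1, 0, 0, 0, 0, 0, 0, 0, 0, 0, 0, 0],
)

```text
clock: 29.95
tool_pos: [0.5702, 0.4053, 0.2144]
eef_rot: [0.63, 0.777, 0.004, -0.002]
contact_force: [-0.1, 0.3, 0.6]
opening: 0.997
finger_force: 0.0
```

```bash
python3 -c "
from h import *
im=cams.snapshot('top');im2=cams.snapshot('scene')
for c in ('top','scene'):
  for n in ('wide_wheel_mid','gear_mid','motor_mid','narrow_wheel_mid','servo_mid'): print(c,n,[(np.round(d['position'],3).tolist(),round(d['p'],2)) for d in models.place_of(c,n)[:1]])
a=cv2.resize(im[140:230,120:350],(800,313),interpolation=cv2.INTER_CUBIC);b=cv2.resize(im2[120:280,180:350],(300,283),interpolation=cv2.INTER_CUBIC)
b=cv2.copyMakeBorder(b,0,0,0,500,cv2.BORDER_CONSTANT)
cv2.imwrite('pics/end.png',np.vstack([a,b])[:,:,::-1])"
```

```text
top wide_wheel_mid [([0.634, 0.1, 0.024], 0.9)]
top gear_mid [([0.617, 0.179, 0.016], 0.63)]
top motor_mid [([0.601, 0.26, 0.016], 0.5)]
top narrow_wheel_mid [([0.596, -0.112, 0.02], 0.49)]
top servo_mid [([0.619, 0.179, 0.002], 0.67)]
scene wide_wheel_mid [([0.636, 0.103, 0.022], 0.7)]
scene gear_mid [([0.52, -0.458, 0.002], 0.63)]
scene motor_mid [([0.637, 0.102, 0.024], 0.69)]
scene narrow_wheel_mid [([0.597, -0.11, 0.015], 0.8)]
scene servo_mid [([0.603, -0.191, 0.018], 0.58)]
```

View pics/end.png

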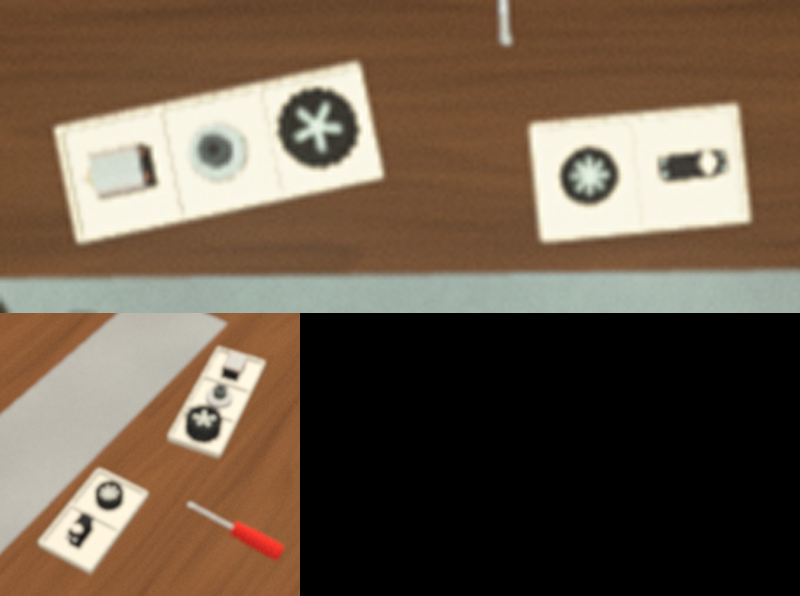

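All five parts lie flat and centred in their bays: motor (123,168), gear (217,152), large wheel (318,126), small wheel (590,175) and servo (692,165). The arm is clear, so I hand in.

```bash
python3 -c "
from plant import r
print(r.finish_job())"
```

```text
the job is handed in; nothing more can be done
None
```

I put all five parts in their trays, one to a bay, and handed the job in at about 30 s of arm time; the hand-in gave no verdict, but the last pictures show every part flat and centred.

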